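# Lock a bearing into the inspection nest with a quarter-turn T-key

### The job

Clamp the bearing that sits in the grey inspection nest: take the blue-handled T-key from its black stand, feel its crossbar through the bearing's bore and the narrow slot in the brass insert below, press it down against the sprung seat, turn it a quarter turn and let it come up, so that the crossbar catches in the groove under the insert and the key stays clamped crosswise to the slot when you let go. Do it gently, never forcing the key against the nest or the bearing (under 35 N), and leave the other things on the bench where they are.

Things in the scene. Friction and masses are not known exactly. Their poses are not given: they have to be found in the camera images.
- fixture: Inspection nest, fixed: grey housing 120 x 120 mm, 50 mm high; origin at the centre of its underside, z up. On its axis, from the top: bearing, sprung aluminium seat (88 mm across, 42 mm bore), brass insert with a slot, catch groove, then free space down to 6 mm above the origin. All heights told are above this origin.
- nest (a point): Point on the nest's axis at the brass insert's top face (50 mm high); axes as the nest. Slot: 28 mm along x, 10.5 mm along y. The insert is held by stiff friction at an UNMEASURED shift along y: the slot's middle lies at x = 0, y anywhere from -8 to +8 mm, and must be felt for. A crossbar that misses it stops on the brass at 50 mm; one that finds it passes on down.
- groove (a point): Point on the nest's axis at the roof of the catch groove = underside of the insert's plate, 44 mm high; axes as the nest. The groove runs along y, 14 mm wide in x, between 3 mm thick pads (undersides 41 mm high). The crossbar must go below the pads, turn a quarter (either way) and come up into the groove.
- seat (a joint): Travel of the sprung seat under the bearing, m: 0 up, 0.010 hard stop; straight down only. Spring 8 N at 0 plus 1 N per mm; it also carries its own 120 g and the bearing. With the key's flange on the bearing the crossbar clears the pads beyond 0.007; seated in the groove the seat stays at 0.004.
- bearing: Ball bearing to be clamped, 190 g, loose on the sprung seat inside its rim: outside 68 mm, bore 40 mm, 15 mm high; origin at the centre of its underside; its top is 83 mm above the nest's origin while nothing presses on it.
- key_handle (a point): T-key (about 150 g), upright in its stand: middle of its blue handle, a bar 44 mm long (x), 14 mm thick (y), 36 mm high, gripped across its thickness from above. On the same axis below: flange 62 mm across, 5 mm thick, underside 23 mm below this point; shank 8 mm across; crossbar along x, 24 x 8 x 8 mm, 58 to 66 mm below this point. A half turn makes no difference.
- key_foot (a point): Centre of the underside of the T-key's crossbar, 66 mm below the handle's middle; same axes as the key.
- key: The T-key as a body; origin at the middle of the handle, same as point key_handle.
- stand: Black round stand for the key, fixed, 68 mm across and 50 mm high with a 32 mm hole; origin at the centre of its underside. The key's flange rests on its top, the crossbar hangs in the hole.
- spare_bearing: Bystander: spare bearing 52 mm across, 15 mm high, lying on the bench; origin under its centre.
- small_bearing: Bystander: small bearing 35 mm across, 10 mm high; origin under its centre.
- caliper: Bystander: steel caliper 220 mm long, lying flat; origin under its middle.
- screwdriver: Bystander: screwdriver lying flat.
- grease_jar: Bystander: white jar with red cap, 56 mm across, 60 mm high; origin under its centre.
- gauge_block: Bystander: steel gauge block 35 x 20 x 30 mm high; origin under its centre.
Things that resemble listed ones, but are neither listed nor needed, are in the scene too. What is shaped like the key but orange, purple or turquoise is not meant.

How it is judged:
By the outcome, as a careful person would: the job done as asked, in the order asked, and still so for the second after the job is handed in, with the robot touching nothing.
It also fails if it takes over 64 s, if anything falls off the work surface, if the arm or the gripper's body presses on something with over 40 N, if the wrist force passes 120 N, or if a joint passes its speed limit or range.

### The arm

A 6-joint arm with a two-finger parallel gripper is mounted at the origin on the work surface. World frame = base frame: x ahead of the robot, y to its left, z up, the work surface at z = 0. Lengths are in m, angles in degrees, forces in N, time in s.
With the tool pointing down it reaches from about 0.4 to 0.825 m from the base axis. Payload 7 kg.
Tool frame: the origin (TCP) lies on the mounting face of the last link; the fingertips stand 178 mm ahead of it and the grasp point (between the pads) lies 159 mm ahead of it; z points along the fingers, y is the direction in which the jaws open and shut (so a half turn about z gives the same grasp; the last joint's range is limited). The gripper opens to 88 mm and grips with 3 to 60 N. Pads are 19 mm wide; open, the fingers measure 130 mm over their backs; the gripper's body (78 mm by 193 mm) begins 47 mm behind the grasp point.
Start: joints at [-48.696, 20.546, 0.682, 0, -70.136, -16.507], TCP at [0.283, -0.613, 0.405] pointing down, gripper open.
Joint ranges: [-176.03, 176.03], [-82.01, 121.73], [-58.28, 71.71], [-173.87, 95.51], [-174.79, -0.11], [-173.66, 173.66]. Speed limits (degrees/s): [136.94, 136.94, 172.46, 180, 180, 180].

### API

Orientations are given as [roll, pitch, yaw] about the fixed x, y, z axes, in that order (R = Rz(yaw) Ry(pitch) Rx(roll)).
In Python, from plant import r gives the robot as it stands. The module is installed in compiled form; this text tells all that it offers.
- The arm moves only by the tool carry_out, never from a script. Its argument "plan" is a list of rows, each a list of 3 entries, a list of its own where there are three numbers: the shift along the tool's x, y, z in m, then the turn, a rotation vector about the tool's x, y, z in degrees, then the closure in counts, from 0 (fully open) to 255 (shut). In form: [[[x, y, z], [ax, ay, az], hand], ...]. A call has 1 to 12 rows; each row shifts and turns the commanded pose from where the row before left it, along the tool's axes as they then stand; what a row does not reach is not made up. A row lasts 1/12 s, in which the tool goes at most 41.7 mm and 7.16 degrees, less where a joint would pass 70% of its speed; a pose out of reach is approached as far as the arm can. A call is refused whole if a number of a shift passes 0.0417 or a number of a turn 7.16, either way. A call with a gripper value outside its range is refused whole. The fingers move at their own pace and stop on an object; "grip_force" is the grip in N (left out, the last holds). Time passes only in rows, so rows that do not move let the fingers close. It gives the time, the measured TCP pose, the force and the opening at its end, in the units of the state.
- r.get_state(): the state, without advancing time (a new reading comes with each control period).
- r.capture(name): name is "scene" or "top" or "wrist"; returns the picture (420x560x3 uint8, red, green, blue); there is no depth.
- r.get_calibration(name): a dict with "K" (3x3 intrinsics, pixels), "rvec" (rotation vector, rad) and "tvec" (3), from world to camera coordinates, as OpenCV has them. Camera axes: x right, y down, z forward; pixel columns grow to the right and rows downward; lengths in m; the calibration is good to about 2 mm. A picture is of the moment at which its call begins: read the wrist's pose just before it. get_calibration takes no time and is no camera call; for the wrist camera it gives the pose at the moment of the call.
- r.close_job(): hands the job in, once; it reports no verdict.
The state is a dict: "time_s": time; "joints": joint angles; "qd": joint speeds; "joint_torque": joint torques, N m; "tcp_pos": TCP position; "eef_rot": TCP orientation; "contact_force": force on the tool from outside, world axes, zero at the start; "moment": the same for the moment, N m; "gripper_width": finger opening in m.
Only numpy, scipy, OpenCV 4.12 (cv2) and the standard library are available. Lean on these libraries where they do the work, as an engineer would, in place of code of your own. Each camera call takes 0.05 s, during which the arm holds its last target. There are 200 camera calls.

## Working session

There is one attempt and no reset: what is moved stays moved. The work goes in short steps, Python scripts to look and compute and a tool call to move; the robot and the scene stay as the last step left them, time stands still between calls to the robot, and variables do not carry over. Pictures are saved under pics/ and viewed, about 8 in all and at most 12, crops included, and the job is handed in when it is done.

Besides the shell and the picture viewer there is one more tool, called after ">>>" by a JSON object that holds its "name" and its "arguments". carry_out: Moves the arm, as the interface text tells. Its arguments: {"type":"object","properties":{"plan":{"type":"array","items":{"type":"array"}},"grip_force":{"type":"number"}},"required":["plan"]}

```bash
mkdir -p pics; cat > h.py <<'E'
import numpy as np, cv2
from plant import r
def cal(n):
    c=r.get_calibration(n);K=np.array(c["K"],float);R=cv2.Rodrigues(np.array(c["rvec"],float))[0];t=np.array(c["tvec"],float).ravel();return K,R,t
def ray(n,px,z,c=None):
    K,R,t=c or cal(n);o=-R.T@t;d=R.T@np.linalg.inv(K)@np.array([px[0],px[1],1.]);return o+d*(z-o[2])/d[2]
def proj(n,P,c=None):
    K,R,t=c or cal(n);p=K@(R@np.array(P,float)+t);return p[:2]/p[2]
def snap(n,f):
    im=r.capture(n);cv2.imwrite("pics/"+f,im[:,:,::-1]);return im
E
python3 - <<'E'
from h import *
s=r.get_state();print({k:np.round(v,3) for k,v in s.items()})
for n in("scene","top","wrist"):
    snap(n,n+"0.png");K,R,t=cal(n);print(n,np.round(K,0).tolist(),np.round(-R.T@t,3),np.round(R[2],2))
E
```

```text
{'time_s': np.float64(0.0), 'joints': array([-4.8696e+01,  2.0590e+01,  6.3300e-01, -2.2000e-02, -7.0136e+01,
       -1.6505e+01]), 'qd': array([-0.003,  0.035, -0.051, -0.042,  0.002,  0.056]), 'joint_torque': array([-1.0000e-03, -5.8272e+01,  2.9306e+01,  6.9970e+00,  7.0000e-03,
       -0.0000e+00]), 'tcp_pos': array([ 0.283, -0.613,  0.404]), 'eef_rot': array([ 1.79904e+02, -7.00000e-03, -1.55208e+02]), 'contact_force': array([-0.277,  0.889,  0.576]), 'moment': array([-0.04 ,  0.043, -0.004]), 'gripper_width': np.float64(0.087)}
scene [[433.0, 0.0, 279.0], [0.0, 433.0, 211.0], [0.0, 0.0, 1.0]] [1.14  0.704 0.69 ] [-0.51 -0.65 -0.57]
top [[450.0, 0.0, 284.0], [0.0, 450.0, 204.0], [0.0, 0.0, 1.0]] [ 0.397 -0.007  1.193] [ 0.18  0.02 -0.98]
wrist [[350.0, 0.0, 279.0], [0.0, 350.0, 206.0], [0.0, 0.0, 1.0]] [ 0.214 -0.646  0.383] [ 0.26  0.12 -0.96]
```

View pics/top0.png

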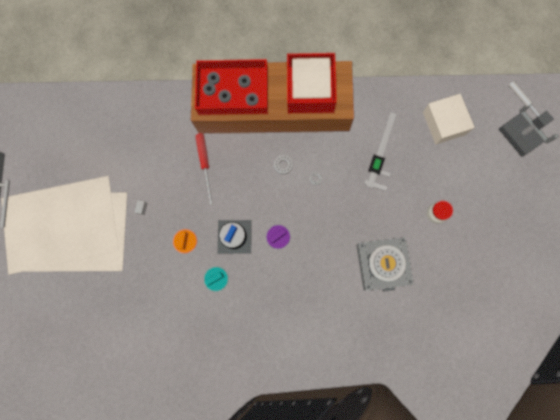

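View pics/scene0.png

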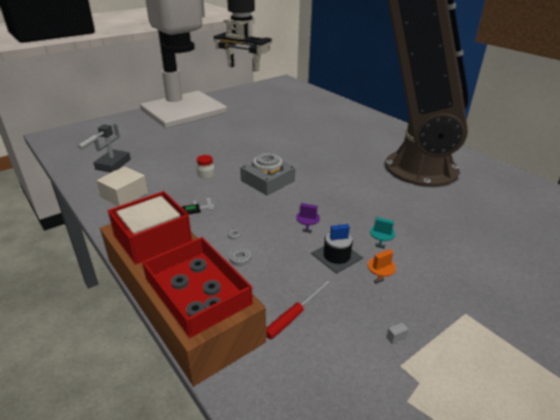

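The top view shows the candidates for the key: blue at (232,234) on the black stand, orange (185,241), purple (278,237) and turquoise (216,279). Blue matches the description. The nest is at (387,264), with a bearing on top and brass inside. Next I measure both and check a close crop.

```bash
python3 - <<'E'
from h import *
im=cv2.imread("pics/top0.png");hsv=cv2.cvtColor(im,cv2.COLOR_BGR2HSV)
m=cv2.inRange(hsv,(105,120,60),(125,255,255));m[:200]=0;m[270:]=0
c=max(cv2.findContours(m,0,2)[0],key=cv2.contourArea);(cx,cy),sz,a=cv2.minAreaRect(c)
print("blue",cx,cy,sz,cv2.contourArea(c))
# handle top plane
c_=cal("top");P=np.array([ray("top",p[0],.091,c_)[:2] for p in c.astype(float)]);(x,y),s,a=cv2.minAreaRect(P.astype(np.float32)*1000)
print("handle xy mm",x,y,s,a)
sc=cv2.imread("pics/scene0.png");ms=cv2.inRange(cv2.cvtColor(sc,cv2.COLOR_BGR2HSV),(105,120,60),(125,255,255));ms[:215]=0;ms[250:]=0;ms[:,:320]=0;ms[:,360:]=0
q=cv2.boundingRect(ms);print("scene blue",q,"proj of est",proj("scene",[x/1e3,y/1e3,.073]))
# flange (white disc) and bearing
for n,box,z in(("flange",(216,216,250,252),.055),("bearing",(362,240,412,290),.083)):
    x0,y0,x1,y1=box;h=hsv[y0:y1,x0:x1];w=cv2.inRange(h,(0,0,150),(180,60,255))
    w=cv2.morphologyEx(w,cv2.MORPH_OPEN,np.ones((2,2)));cc=max(cv2.findContours(w,0,2)[0],key=cv2.contourArea)
    hu=cv2.convexHull(cc);e=cv2.fitEllipse(hu);u=(e[0][0]+x0,e[0][1]+y0);print(n,u,e[1],ray("top",u,z,c_), "diam mm",np.array(e[1])*1.12/450*1000)
a=cv2.resize(im[205:265,195:275],(400,300),interpolation=2);b=cv2.resize(im[230:297,345:430],(400,300),interpolation=2)
sn=cv2.resize(sc[140:200,230:310],(400,300),interpolation=2);sk=cv2.resize(sc[210:270,300:380],(400,300),interpolation=2)
cv2.imwrite("pics/crop1.png",np.vstack([np.hstack([a,b]),np.hstack([sk,sn])]))
E
```

```text
blue 230.3000030517578 233.4000244140625 (5.366562843322754, 15.652474403381348) 70.5
handle xy mm 529.941162109375 153.65953063964844 (13.439277648925781, 38.50214385986328) 64.17509460449219
scene blue (331, 224, 18, 16) proj of est [339.0974257  231.74436084]
flange (232.421293258667, 235.58900833129883) (22.902856826782227, 23.602365493774414) [0.52861231 0.15341932 0.055     ] diam mm [57.00266588 58.74366523]
bearing (388.39114570617676, 263.8746089935303) (35.86151885986328, 37.64546585083008) [ 0.45291505 -0.23216222  0.083     ] diam mm [89.25533583 93.69538167]
```

View pics/crop1.png

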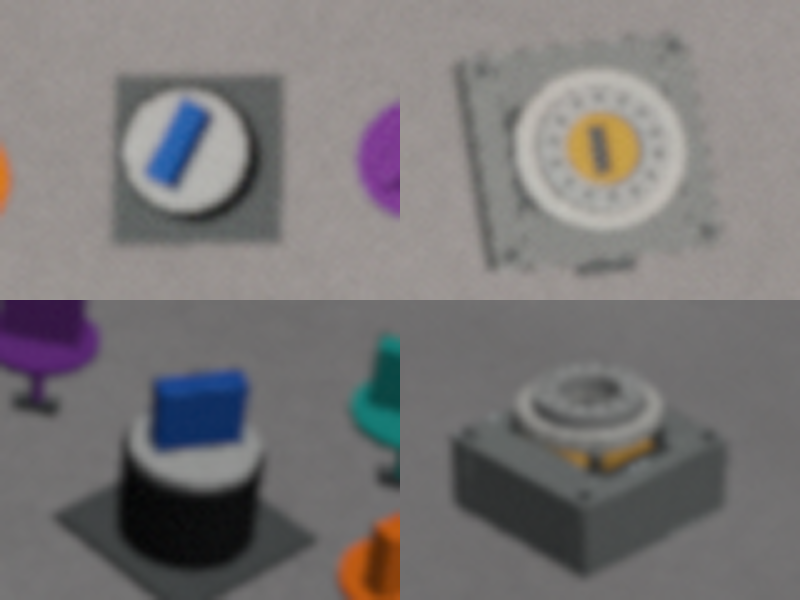

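The crop shows the blue key on its black stand, handle tilted about -25° in the world. The nest has a bearing and brass inside, and the dark slot is visible. I'll move above the nest for a wrist view on the way to the key.

>>> {"name": "carry_out", "arguments": {"plan": [[[-0.026,0.023,0],[0,0,0],0],[[-0.026,0.023,0],[0,0,0],0],[[-0.026,0.023,0],[0,0,0],0],[[-0.026,0.023,0],[0,0,0],0],[[-0.026,0.023,0],[0,0,0],0],[[-0.026,0.023,0],[0,0,0],0],[[-0.026,0.023,0],[0,0,0],0],[[-0.026,0.023,0],[0,0,0],0],[[-0.026,0.023,0],[0,0,0],0],[[-0.026,0.023,0],[0,0,0],0],[[-0.026,0.023,0],[0,0,0],0],[[-0.026,0.023,0],[0,0,0],0]]}}

```text
time_s: 1.15
tcp_pos: [0.4507, -0.2297, 0.4047]
eef_rot: [-180.0, 0.0, -155.2]
contact_force: [1.3, -0.8, 0.3]
gripper_width: 0.0875
```

>>> {"name": "carry_out", "arguments": {"plan": [[[0,0,0],[0,0,0],0],[[0,0,0],[0,0,0],0],[[0,0,0],[0,0,0],0]]}}

```text
time_s: 1.4
tcp_pos: [0.4505, -0.2312, 0.4046]
eef_rot: [180.0, -0.0, -155.1]
contact_force: [-0.3, 0.1, -1.2]
gripper_width: 0.0879
```

```bash
python3 - <<'E'
from h import *
s=r.get_state();print(s["time_s"],np.round(s["tcp_pos"],4),np.round(s["eef_rot"],2),np.round(s["joints"],1),s["qd"].max() if hasattr(s["qd"],"max") else s["qd"])
c=cal("wrist");np.save("cn.npy",np.hstack([c[0],c[1],c[2][:,None]]))
im=snap("wrist","nest.png");
u=proj("wrist",[.453,-.232,.07],c);print(u)
cv2.imwrite("pics/nestbig.png",cv2.resize(im[:,:,::-1],(800,600),interpolation=2))
E
```

```text
1.4 [ 0.4505 -0.2312  0.4046] [ 1.7999e+02 -1.0000e-02 -1.5514e+02] [ -4.9   4.5 -20.2  -0.  -65.3 -60.2] 0.12183917580138909
[278.77462159 191.42583872]
```

View pics/nestbig.png

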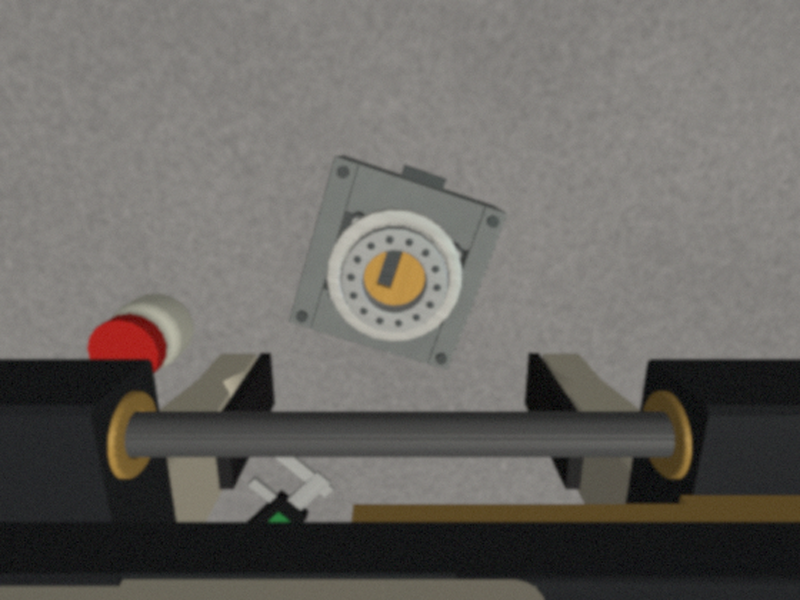

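The wrist view shows the nest with its screws at about (343,172), (493,221), (302,316) and (441,358) in the 800-pixel picture. The brass is at (394,278), the slot at (390,269), and the jar is off at the left. Measuring it.

```bash
python3 - <<'E'
from h import *
d=np.load("cn.npy");c=(d[:,:3],d[:,3:6],d[:,6])
im=cv2.imread("pics/nest.png");g=cv2.cvtColor(im,6).astype(float);hsv=cv2.cvtColor(im,cv2.COLOR_BGR2HSV)
S=[]
for p in((343,172),(493,221),(441,358),(302,316)):
    u,v=int(p[0]*.7),int(p[1]*.7);w=g[v-6:v+7,u-6:u+7];k=np.clip(np.median(w)-15-w,0,None);Y,X=np.mgrid[v-6:v+7,u-6:u+7]
    q=((k*X).sum()/k.sum(),(k*Y).sum()/k.sum());S.append(ray("w",q,.05,c)[:2])
S=np.array(S);C=S.mean(0);print("screws",S.round(4).tolist(),"centre",C, "sides",[np.linalg.norm(S[i]-S[(i+1)%4]).round(4) for i in range(4)])
for i in range(4):
    e=S[(i+1)%4]-S[i];print(np.degrees(np.arctan2(e[1],e[0])).round(2))
# brass
br=cv2.inRange(hsv,(10,90,60),(30,255,255));br[:150]=0;br[240:]=0;br[:,:230]=0;br[:,330:]=0
cc=max(cv2.findContours(br,0,1)[0],key=cv2.contourArea);h=cv2.convexHull(cc);fill=np.zeros_like(br);cv2.drawContours(fill,[h],-1,255,-1)
fi=cv2.erode(fill,np.ones((3,3)));sl=cv2.bitwise_and(cv2.inRange(hsv,(0,0,0),(180,110,255)),fill)
sc=max(cv2.findContours(sl,0,1)[0],key=cv2.contourArea)
P=np.array([ray("w",p[0],.05,c)[:2] for p in sc.astype(float)])*1000;print("slot mm",cv2.minAreaRect(P.astype(np.float32)),"px",cv2.minAreaRect(sc))
# seat rim
w=cv2.inRange(hsv,(0,0,165),(180,60,255));w[:140]=0;w[245:]=0;w[:,:222]=0;w[:,330:]=0
wc=max(cv2.findContours(w,0,1)[0],key=cv2.contourArea);E=cv2.fitEllipse(cv2.convexHull(wc));
for z in(.07,.075,.08):print("rim z",z,ray("w",E[0],z,c),E)
# bearing bore: brass hull far side
big=cv2.resize(im[140:265,195:360],(792,600),interpolation=2);cv2.imwrite("pics/n2.png",big)
E
```

```text
screws [[0.4108, -0.2915], [0.3985, -0.1886], [0.5016, -0.1763], [0.5139, -0.2793]] centre [ 0.45618239 -0.23390254] sides [np.float64(0.1036), np.float64(0.1038), np.float64(0.1037), np.float64(0.1038)]
96.79
6.8
-83.21
-173.25
slot mm ((456.6813659667969, -237.6946563720703), (24.47418785095215, 9.754156112670898), 7.328117847442627) px ((272.01422119140625, 187.2544708251953), (9.962386131286621, 24.33924102783203), 17.354022979736328)
rim z 0.07 [ 0.45484763 -0.23383866  0.07      ] ((276.13128662109375, 192.3768768310547), (89.90910339355469, 92.9874267578125), 91.80850219726562)
rim z 0.075 [ 0.45367224 -0.2343232   0.075     ] ((276.13128662109375, 192.3768768310547), (89.90910339355469, 92.9874267578125), 91.80850219726562)
rim z 0.08 [ 0.45249685 -0.23480775  0.08      ] ((276.13128662109375, 192.3768768310547), (89.90910339355469, 92.9874267578125), 91.80850219726562)
```

View pics/n2.png

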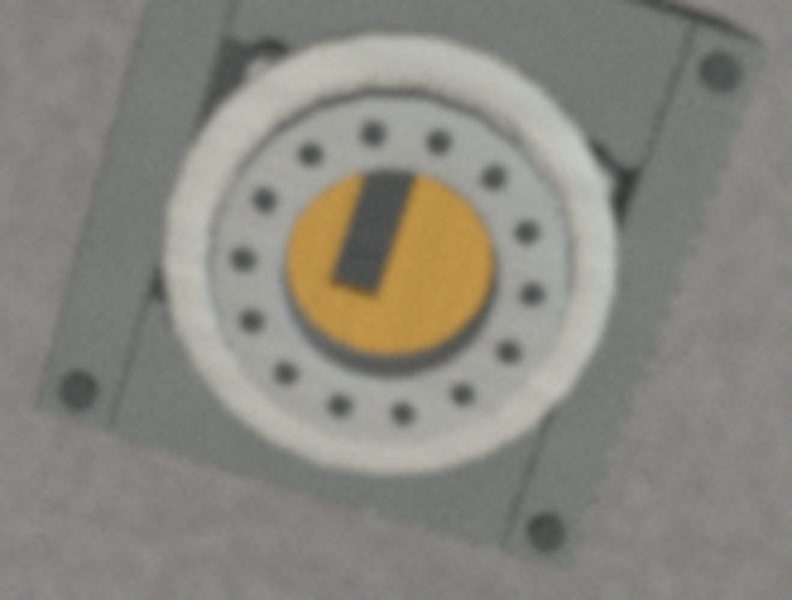

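Nest centre is (0.456,-0.234) with x axis at 6.8°. The screw spacing measures 104 mm square, which fits. The view puts the slot about 3.8 mm along -y, to be confirmed by feel. Now over to the key, then turn.

>>> {"name": "carry_out", "arguments": {"plan": [[[-0.0195,0.0263,0],[0,0,0],0],[[-0.0195,0.0263,0],[0,0,0],0],[[-0.0195,0.0263,0],[0,0,0],0],[[-0.0195,0.0263,0],[0,0,0],0],[[-0.0195,0.0263,0],[0,0,0],0],[[-0.0195,0.0263,0],[0,0,0],0],[[-0.0195,0.0263,0],[0,0,0],0],[[-0.0195,0.0263,0],[0,0,0],0],[[-0.0195,0.0263,0],[0,0,0],0],[[-0.0195,0.0263,0],[0,0,0],0],[[-0.0195,0.0263,0],[0,0,0],0],[[-0.0195,0.0263,0],[0,0,0],0]]}}

```text
time_s: 2.45
tcp_pos: [0.5311, 0.1535, 0.4046]
eef_rot: [-180.0, -0.0, -155.3]
contact_force: [0.8, 0.3, 0.3]
gripper_width: 0.0875
```

>>> {"name": "carry_out", "arguments": {"plan": [[[0,0,0.01],[0,0,6.3],0],[[0,0,0.01],[0,0,6.3],0],[[0,0,0.01],[0,0,6.3],0],[[0,0,0.01],[0,0,6.3],0],[[0,0,0.01],[0,0,6.3],0],[[0,0,0.01],[0,0,6.3],0],[[0,0,0.01],[0,0,6.3],0],[[0,0,0.01],[0,0,6.3],0],[[0,0,0],[0,0,0],0],[[0,0,0],[0,0,0],0],[[0,0,0],[0,0,0],0]]}}

```text
time_s: 3.37
tcp_pos: [0.5311, 0.1526, 0.3251]
eef_rot: [180.0, 0.0, 154.5]
contact_force: [-0.4, 0.6, -0.3]
gripper_width: 0.0876
```

```bash
python3 - <<'E'
from h import *
s=r.get_state();print(s["time_s"],np.round(s["tcp_pos"],4),np.round(s["eef_rot"],2),np.round(s["joints"],1))
c=cal("wrist");im=snap("wrist","key.png")[:,:,::-1]
hsv=cv2.cvtColor(np.ascontiguousarray(im),cv2.COLOR_BGR2HSV);m=cv2.inRange(hsv,(108,120,40),(122,255,255))
v=proj("w",[.529,.1535,.09],c);print("expect",v)
cc=[k for k in cv2.findContours(m,0,1)[0] if cv2.contourArea(k)>100];print([(cv2.boundingRect(k),cv2.contourArea(k)) for k in cc])
# split bright top face
b=hsv[...,2][m>0];print(np.percentile(b,[5,25,50,75,95]))
k=max(cc,key=cv2.contourArea);P=np.array([ray("w",p[0],.091,c)[:2] for p in k.astype(float)])*1000;print(cv2.minAreaRect(P.astype(np.float32)))
cv2.imwrite("pics/keybig.png",cv2.resize(im,(800,600),interpolation=2))
E
```

```text
3.3667 [0.5311 0.1526 0.3251] [1.7999e+02 2.0000e-02 1.5454e+02] [  36.3   12.9  -21.2    0.   -55.8 -151.8]
expect [280.06765476 221.18029847]
[((271, 182, 22, 72), 1301.5)]
[104. 149. 157. 159. 160.]
((527.50341796875, 155.24038696289062), (13.185169219970703, 48.252262115478516), 63.58994674682617)
```

View pics/keybig.png

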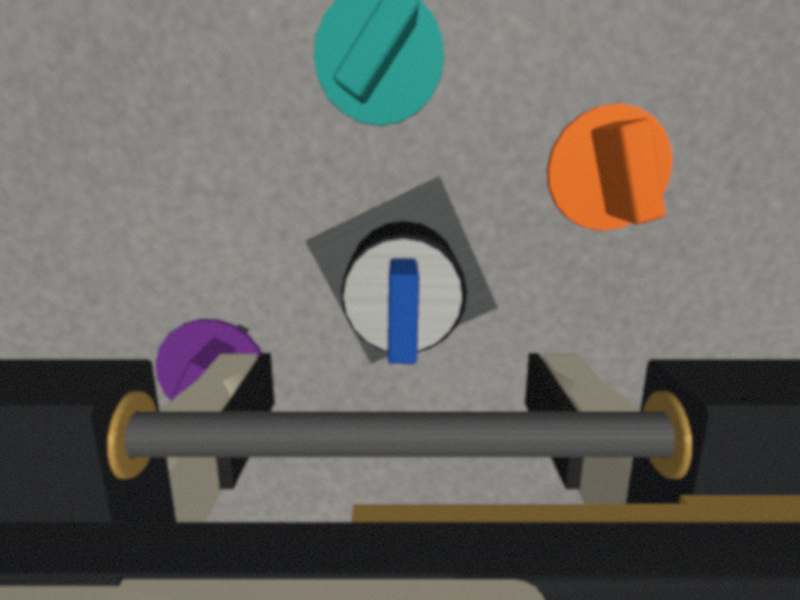

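The wrist view shows the blue key at (403,300) between the fingers. The purple decoy at (205,370) is near the left finger, so I'll descend with the fingers part-closed. First a check of the flange centre.

```bash
python3 - <<'E'
from h import *
c=cal("wrist");s=r.get_state();t=s["tcp_pos"];R=cv2.Rodrigues(np.zeros(3))[0]
yw=np.radians(154.54);tx=np.array([np.cos(yw),np.sin(yw)]);ty=np.array([np.sin(yw),-np.cos(yw)])
hsv=cv2.cvtColor(cv2.imread("pics/key.png"),cv2.COLOR_BGR2HSV)
m=cv2.inRange(hsv,(0,0,140),(180,50,255))|cv2.inRange(hsv,(108,120,130),(122,255,255))
m[:160]=0;m[252:]=0;m[:,:235]=0;m[:,330:]=0
k=max(cv2.findContours(m,0,1)[0],key=cv2.contourArea);k=np.array([p for p in k if abs(p[0][0]-282)>12]);e=cv2.fitEllipse(k)
P=ray("w",e[0],.055,c);print("flange",e,P,"tool",(P[:2]-t[:2])@tx,(P[:2]-t[:2])@ty)
m2=cv2.inRange(hsv,(108,120,130),(122,255,255));k=max(cv2.findContours(m2,0,1)[0],key=cv2.contourArea)
Q=np.array([ray("w",p[0],.091,c)[:2] for p in k.astype(float)]);q=(Q-t[:2]);print("top face tool x",(q@tx).min(),(q@tx).max(),"y",(q@ty).min(),(q@ty).max())
E
```

```text
flange ((281.5474548339844, 206.6812286376953), (77.23392486572266, 80.20527648925781), 84.704345703125) [0.53025098 0.15451864 0.055     ] tool 0.0014606451013923125 0.0011809163459398503
top face tool x -0.019812932109014598 0.021915279138196294 y -0.0053402613432258095 0.007646936631358672
```

>>> {"name": "carry_out", "arguments": {"plan": [[[0.0013,0.0012,0.01],[0,0,0.9],120],[[0,0,0.01],[0,0,0],120],[[0,0,0.01],[0,0,0],120],[[0,0,0.01],[0,0,0],120],[[0,0,0.01],[0,0,0],120],[[0,0,0.01],[0,0,0],120],[[0,0,0.01],[0,0,0],120],[[0,0,0.01],[0,0,0],120],[[0,0,0.007],[0,0,0],120],[[0,0,0.003],[0,0,0],120],[[0,0,0],[0,0,0],120],[[0,0,0],[0,0,0],120]], "grip_force": 40}}

```text
time_s: 4.42
tcp_pos: [0.5301, 0.155, 0.2346]
eef_rot: [180.0, 0.0, 153.5]
contact_force: [0.7, 0.5, 0.3]
gripper_width: 0.0462
```

>>> {"name": "carry_out", "arguments": {"plan": [[[0,0,0],[0,0,0],180],[[0,0,0],[0,0,0],200],[[0,0,0],[0,0,0],255],[[0,0,0],[0,0,0],255],[[0,0,0],[0,0,0],255],[[0,0,0],[0,0,0],255],[[0,0,0],[0,0,0],255],[[0,0,0],[0,0,0],255]]}}

```text
time_s: 5.08
tcp_pos: [0.53, 0.155, 0.2348]
eef_rot: [180.0, 0.0, 153.5]
contact_force: [-0.7, 0.4, 0.6]
gripper_width: 0.0138
```

>>> {"name": "carry_out", "arguments": {"plan": [[[0,0,-0.004],[0,0,0],255],[[0,0,-0.01],[0,0,0],255],[[0,0,-0.012],[0,0,0],255],[[0,0,-0.012],[0,0,0],255],[[0,0,-0.012],[0,0,0],255],[[0,0,-0.012],[0,0,0],255],[[0,0,-0.012],[0,0,0],255],[[0,0,-0.012],[0,0,0],255],[[0,0,-0.012],[0,0,0],255],[[0,0,-0.008],[0,0,0],255],[[0,0,-0.004],[0,0,0],255],[[0,0,0],[0,0,0],255]]}}

```text
time_s: 6.08
tcp_pos: [0.53, 0.155, 0.3458]
eef_rot: [179.9, 0.1, 153.5]
contact_force: [0.7, -0.1, -0.8]
gripper_width: 0.0136
```

```bash
cat > goto.py <<'E'
import sys
from h import *
X,Y,n=float(sys.argv[1]),float(sys.argv[2]),int(sys.argv[3])
s=r.get_state();t=np.array(s["tcp_pos"]);y=np.radians(s["eef_rot"][2]);d=np.array([X,Y])-t[:2]
a=d@[np.cos(y),np.sin(y)];b=d@[np.sin(y),-np.cos(y)]
print(s["time_s"],t.round(4),np.round(s["eef_rot"],2),"F",np.round(s["contact_force"],1),"M",np.round(s["moment"],2),"w",s["gripper_width"],"tool x,y total mm",(a*1e3).round(2),(b*1e3).round(2),"per row",(a*1e3/n).round(2),(b*1e3/n).round(2))
E
python3 - <<'E'
from h import *
im=snap("wrist","held.png");cv2.imwrite("pics/held2.png",im[130:420,130:430,::-1])
E
python3 goto.py 0.4567 -0.2377 14
```

```text
6.1333 [0.5298 0.1549 0.345 ] [1.7996e+02 1.0000e-02 1.5349e+02] F [ 0.5 -0.  -1.2] M [-0.1  -0.06 -0.01] w 0.013605897490289247 tool x,y total mm -109.78 -383.98 per row -7.84 -27.43
```

View pics/held2.png

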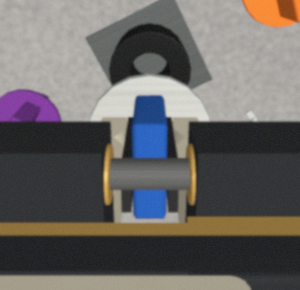

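The key is held squarely and the stand is empty. Moving to the nest.

>>> {"name": "carry_out", "arguments": {"plan": [[[-0.0078,-0.0274,0],[0,0,0],255],[[-0.0078,-0.0274,0],[0,0,0],255],[[-0.0078,-0.0274,0],[0,0,0],255],[[-0.0078,-0.0274,0],[0,0,0],255],[[-0.0078,-0.0274,0],[0,0,0],255],[[-0.0078,-0.0274,0],[0,0,0],255],[[-0.0078,-0.0274,0],[0,0,0],255],[[-0.0078,-0.0274,0],[0,0,0],255],[[-0.0078,-0.0274,0],[0,0,0],255],[[-0.0078,-0.0274,0],[0,0,0],255],[[-0.0078,-0.0274,0],[0,0,0],255],[[-0.0078,-0.0274,0],[0,0,0],255]]}}

```text
time_s: 7.13
tcp_pos: [0.4662, -0.1823, 0.3439]
eef_rot: [-180.0, -0.1, 153.5]
contact_force: [1.1, -0.8, -2.7]
gripper_width: 0.0137
```

>>> {"name": "carry_out", "arguments": {"plan": [[[-0.0078,-0.0274,0],[0,0,0],255],[[-0.0078,-0.0274,0],[0,0,0],255],[[0,0,0],[0,0,-5.55],255],[[0,0,0],[0,0,-5.55],255],[[0,0,0],[0,0,-5.55],255],[[0,0,0],[0,0,-5.55],255],[[0,0,0],[0,0,-5.55],255],[[0,0,0],[0,0,-5.55],255],[[0,0,0],[0,0,0],255],[[0,0,0],[0,0,0],255],[[0,0,0],[0,0,0],255]]}}

```text
time_s: 8.05
tcp_pos: [0.4564, -0.237, 0.3442]
eef_rot: [180.0, -0.0, -173.4]
contact_force: [-0.3, 0.1, -1.6]
gripper_width: 0.0136
```

```bash
python3 goto.py 0.4567 -0.2377 1; python3 - <<'E'
from h import *
im=snap("wrist","overnest.png");cs=cal("scene");i2=snap("scene","sc1.png");ct=cal("top");i3=snap("top","top1.png")
u=proj("s",[.4562,-.234,.11],cs);v=proj("t",[.4562,-.234,.1],ct);print(u,v)
f=lambda i,p,w,h:cv2.resize(i[int(p[1])-h:int(p[1])+h,int(p[0])-w:int(p[0])+w,::-1],(400,300),interpolation=2)
a=cv2.resize(im[:,:,::-1],(400,300));cv2.imwrite("pics/ov.png",np.hstack([a,f(i2,u,48,36)]))
E
```

```text
8.05 [ 0.4564 -0.237   0.3442] [ 1.7998e+02 -5.0000e-02 -1.7339e+02] F [-0.3  0.1 -1.6] M [-0.04  0.   -0.04] w 0.013626124006420293 tool x,y total mm -0.23 -0.71 per row -0.23 -0.71
[266.72416069 149.06810228] [390.52793515 262.11503768]
```

View pics/ov.png

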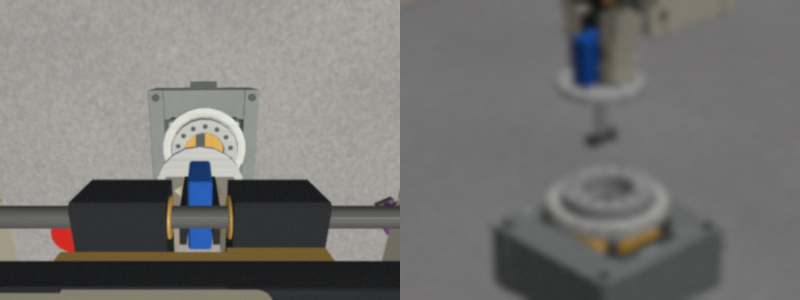

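>>> {"name": "carry_out", "arguments": {"plan": [[[-0.0002,-0.0007,0.01],[0,0,-0.2],255],[[0,0,0.01],[0,0,0],255],[[0,0,0.01],[0,0,0],255],[[0,0,0.01],[0,0,0],255],[[0,0,0.01],[0,0,0],255],[[0,0,0.006],[0,0,0],255],[[0,0,0.004],[0,0,0],255],[[0,0,0.002],[0,0,0],255],[[0,0,0],[0,0,0],255],[[0,0,0],[0,0,0],255]]}}

```text
time_s: 9.03
tcp_pos: [0.457, -0.2378, 0.2829]
eef_rot: [-180.0, 0.0, -173.0]
contact_force: [-0.1, 0.4, -0.5]
gripper_width: 0.0141
```

>>> {"name": "carry_out", "arguments": {"plan": [[[0,0,0.001],[0,0,0],255],[[0,0,0.001],[0,0,0],255],[[0,0,0.001],[0,0,0],255],[[0,0,0.001],[0,0,0],255],[[0,0,0],[0,0,0],255]]}}

```text
time_s: 9.45
tcp_pos: [0.4567, -0.2377, 0.2786]
eef_rot: [180.0, -0.0, -173.0]
contact_force: [0.5, 0.4, -1.8]
gripper_width: 0.014
```

>>> {"name": "carry_out", "arguments": {"plan": [[[0,0,0.001],[0,0,0],255],[[0,0,0.001],[0,0,0],255],[[0,0,0],[0,0,0],255]]}}

```text
time_s: 9.7
tcp_pos: [0.4567, -0.2377, 0.2765]
eef_rot: [180.0, -0.0, -173.0]
contact_force: [0.1, 0.7, -1.7]
gripper_width: 0.0137
```

>>> {"name": "carry_out", "arguments": {"plan": [[[0,0,0.001],[0,0,0],255],[[0,0,0],[0,0,0],255]]}}

```text
time_s: 9.87
tcp_pos: [0.4567, -0.2377, 0.2755]
eef_rot: [180.0, -0.0, -173.0]
contact_force: [-0.1, 0.7, -1.4]
gripper_width: 0.0135
```

No resistance with the foot at about 47.7 mm, so the crossbar is in the slot. On down towards flange contact.

>>> {"name": "carry_out", "arguments": {"plan": [[[0,0,0.001],[0,0,0],255],[[0,0,0.001],[0,0,0],255],[[0,0,0.001],[0,0,0],255],[[0,0,0],[0,0,0],255]]}}

```text
time_s: 10.2
tcp_pos: [0.4567, -0.2377, 0.2724]
eef_rot: [180.0, -0.0, -173.0]
contact_force: [0.7, 2.3, -2.8]
gripper_width: 0.0137
```

>>> {"name": "carry_out", "arguments": {"plan": [[[0,0,0.001],[0,0,0],255],[[0,0,0.001],[0,0,0],255],[[0,0,0.001],[0,0,0],255],[[0,0,0],[0,0,0],255]]}}

```text
time_s: 10.53
tcp_pos: [0.4568, -0.2377, 0.2694]
eef_rot: [180.0, -0.0, -173.0]
contact_force: [0.4, 2.6, -2.1]
gripper_width: 0.0141
```

>>> {"name": "carry_out", "arguments": {"plan": [[[0,0,0.001],[0,0,0],255],[[0,0,0.001],[0,0,0],255],[[0,0,0],[0,0,0],255]]}}

```text
time_s: 10.78
tcp_pos: [0.4568, -0.2377, 0.2677]
eef_rot: [180.0, -0.0, -173.0]
contact_force: [-1.0, 2.9, 1.8]
gripper_width: 0.0138
```

>>> {"name": "carry_out", "arguments": {"plan": [[[0,0.0004,0.001],[0,0,0],255],[[0,0,0.001],[0,0,0],255],[[0,0,0.001],[0,0,0],255],[[0,0,0],[0,0,0],255]], "grip_force": 55}}

```text
time_s: 11.12
tcp_pos: [0.4568, -0.2375, 0.2652]
eef_rot: [-180.0, 0.0, -173.0]
contact_force: [-1.2, 1.9, 5.4]
gripper_width: 0.0135
```

>>> {"name": "carry_out", "arguments": {"plan": [[[0,0,0.001],[0,0,0],255],[[0,0,0.001],[0,0,0],255],[[0,0,0.001],[0,0,0],255],[[0,0,0],[0,0,0],255]]}}

```text
time_s: 11.45
tcp_pos: [0.4568, -0.2375, 0.2624]
eef_rot: [-180.0, 0.0, -173.0]
contact_force: [-3.0, 3.1, 9.0]
gripper_width: 0.0136
```

>>> {"name": "carry_out", "arguments": {"plan": [[[0.0003,0.0004,0.001],[0,0,0],255],[[0,0,0.001],[0,0,0],255],[[0,0,0.001],[0,0,0],255],[[0,0,0],[0,0,0],255]]}}

```text
time_s: 11.78
tcp_pos: [0.4567, -0.2374, 0.2598]
eef_rot: [-179.9, 0.1, -173.0]
contact_force: [-3.2, 0.9, 11.3]
gripper_width: 0.0136
```

```bash
python3 goto.py 0.4562 -0.2339 1;python3 -c "
from h import *;print(np.round(r.get_state()['joints'],1))"
```

```text
11.7833 [ 0.4567 -0.2374  0.2598] [-1.7992e+02  5.0000e-02 -1.7296e+02] F [-3.2  0.9 11.3] M [0.68 1.16 0.01] w 0.013625347977219579 tool x,y total mm 0.06 3.56 per row 0.06 3.56
[ -5.6  13.9 -30.3   0.1 -45.7 -77.5]
```

>>> {"name": "carry_out", "arguments": {"plan": [[[0,0,0.0007],[0,0,0],255],[[0,0,0],[0,0,-4],255],[[0,0,0],[0,0,-6],255],[[0,0,0],[0,0,-6],255],[[0,0,0],[0,0,0],255]]}}

```text
time_s: 12.2
tcp_pos: [0.4575, -0.2375, 0.2596]
eef_rot: [-179.8, 0.1, -156.6]
contact_force: [-1.0, 1.2, 10.7]
gripper_width: 0.014
```

```bash
python3 goto.py 0.4562 -0.2339 1
```

```text
12.2 [ 0.4575 -0.2375  0.2596] [-1.7984e+02  1.3000e-01 -1.5657e+02] F [-1.   1.2 10.7] M [0.56 0.57 0.13] w 0.014006047821578167 tool x,y total mm -0.27 3.78 per row -0.27 3.78
```

>>> {"name": "carry_out", "arguments": {"plan": [[[0,0,0.0007],[0,0,-5],255],[[0,0,0],[0,0,-6],255],[[0,0,0],[0,0,-6],255],[[0,0,0],[0,0,-6],255],[[0,0,0],[0,0,0],255]]}}

```text
time_s: 12.62
tcp_pos: [0.458, -0.2373, 0.2592]
eef_rot: [-179.7, 0.1, -133.6]
contact_force: [0.0, 0.7, 12.3]
gripper_width: 0.0139
```

```bash
python3 goto.py 0.4562 -0.2339 1; python3 - <<'E'
from h import *
im=snap("wrist","turn.png");print(r.get_state()["time_s"]);cv2.imwrite("pics/turn2.png",im[100:420,100:460,::-1])
E
```

```text
12.6167 [ 0.458  -0.2373  0.2592] [-1.7974e+02  1.1000e-01 -1.3356e+02] F [ 0.   0.7 12.3] M [0.64 0.13 0.1 ] w 0.013910706621968387 tool x,y total mm -1.25 3.68 per row -1.25 3.68
12.6667
```

View pics/turn2.png

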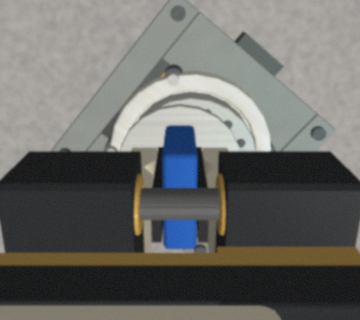

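>>> {"name": "carry_out", "arguments": {"plan": [[[0,0,0],[0,0,-6.3],255],[[0,0,0],[0,0,-6.3],255],[[0,0,0],[0,0,-6.3],255],[[0,0,0],[0,0,-6.3],255],[[0,0,0],[0,0,0],255]]}}

```text
time_s: 13.08
tcp_pos: [0.4581, -0.2373, 0.2592]
eef_rot: [-179.7, -0.0, -108.3]
contact_force: [0.2, 2.7, 11.5]
gripper_width: 0.0136
```

>>> {"name": "carry_out", "arguments": {"plan": [[[0,0,0],[0,0,-6.3],255],[[0,0,0],[0,0,-6.3],255],[[0,0,0],[0,0,-6.3],255],[[0,0,0],[0,0,-6.3],255],[[0,0,0],[0,0,0],255],[[0,0,0],[0,0,0],255]]}}

```text
time_s: 13.58
tcp_pos: [0.4581, -0.2374, 0.2593]
eef_rot: [-179.7, -0.1, -83.5]
contact_force: [1.2, 2.2, 11.8]
gripper_width: 0.0141
```

```bash
python3 goto.py 0.4566 -0.2374 1
```

```text
13.5833 [ 0.4581 -0.2374  0.2593] [-1.7975e+02 -1.4000e-01 -8.3470e+01] F [ 1.2  2.2 11.8] M [0.95 0.09 0.06] w 0.014081698340950155 tool x,y total mm -0.14 1.44 per row -0.14 1.44
```

>>> {"name": "carry_out", "arguments": {"plan": [[[0,0.0007,0],[0,0,0],255],[[0,0.0007,0],[0,0,0],255],[[0,0,-0.001],[0,0,0],255],[[0,0,-0.001],[0,0,0],255],[[0,0,-0.001],[0,0,0],255],[[0,0,0],[0,0,0],255]]}}

```text
time_s: 14.08
tcp_pos: [0.4575, -0.2375, 0.2625]
eef_rot: [-179.6, -0.2, -83.5]
contact_force: [4.4, 2.0, 8.9]
gripper_width: 0.0138
```

>>> {"name": "carry_out", "arguments": {"plan": [[[0,0,-0.001],[0,0,0],255],[[0,0,0],[0,0,0],255]]}}

```text
time_s: 14.25
tcp_pos: [0.4575, -0.2375, 0.2634]
eef_rot: [-179.6, -0.2, -83.5]
contact_force: [3.2, 2.1, 7.7]
gripper_width: 0.0137
```

>>> {"name": "carry_out", "arguments": {"plan": [[[0,0,-0.001],[0,0,0],255],[[0,0,0],[0,0,0],255]]}}

```text
time_s: 14.42
tcp_pos: [0.4574, -0.2375, 0.2638]
eef_rot: [-179.6, -0.1, -83.5]
contact_force: [5.0, 0.0, 3.3]
gripper_width: 0.0138
```

```bash
python3 goto.py 0.4566 -0.2374 1
```

```text
14.4167 [ 0.4574 -0.2375  0.2638] [-1.7962e+02 -1.4000e-01 -8.3540e+01] F [5.  0.  3.3] M [ 0.53 -1.9  -0.01] w 0.013810714256799991 tool x,y total mm -0.19 0.82 per row -0.19 0.82
```

The rise stops at TCP 0.2638, which puts the foot at 36.0 mm. That is exactly the groove roof, and the press force is dropping. Relaxing the side load, then releasing.

>>> {"name": "carry_out", "arguments": {"plan": [[[0,-0.0006,0],[0,0,0],255],[[0,0,0.0004],[0,0,0],255],[[0,0,0],[0,0,0],205],[[0,0,0],[0,0,0],190],[[0,0,0],[0,0,0],160],[[0,0,0],[0,0,0],120],[[0,0,0],[0,0,0],120],[[0,0,0],[0,0,0],120]]}}

```text
time_s: 15.08
tcp_pos: [0.4555, -0.2373, 0.2623]
eef_rot: [180.0, -0.0, -83.6]
contact_force: [-1.3, -0.8, 6.9]
gripper_width: 0.043
```

>>> {"name": "carry_out", "arguments": {"plan": [[[0,0,-0.004],[0,0,0],120],[[0,0,-0.008],[0,0,0],120],[[0,0,-0.012],[0,0,0],120],[[0,0,-0.016],[0,0,0],120],[[0,0,-0.02],[0,0,0],120],[[0,0,-0.02],[0,0,0],120],[[0,0,-0.02],[0,0,0],120],[[0,0,-0.02],[0,0,0],120],[[0,0,-0.01],[0,0,0],120],[[0,0,0],[0,0,0],120],[[0,0,0],[0,0,0],120]]}}

```text
time_s: 16.0
tcp_pos: [0.4552, -0.237, 0.3918]
eef_rot: [-180.0, 0.0, -83.6]
contact_force: [-0.2, -0.7, -0.4]
gripper_width: 0.0464
```

```bash
python3 goto.py 0.4566 -0.2374 1; python3 - <<'E'
from h import *
c=cal("wrist");im=snap("wrist","fin.png");cs=cal("scene");i2=snap("scene","sc2.png");i3=snap("top","top2.png")
hsv=cv2.cvtColor(np.ascontiguousarray(im[:,:,::-1]),cv2.COLOR_BGR2HSV)
m=cv2.inRange(hsv,(108,120,130),(122,255,255));k=max(cv2.findContours(m,0,1)[0],key=cv2.contourArea)
P=np.array([ray("w",p[0],.12,c)[:2] for p in k.astype(float)])*1000;print("handle top (expect z .120)",cv2.minAreaRect(P.astype(np.float32)))
# handle top height in scene view
h2=cv2.cvtColor(np.ascontiguousarray(i2[:,:,::-1]),cv2.COLOR_BGR2HSV);m2=cv2.inRange(h2,(105,120,50),(125,255,255));m2[:90]=0;m2[200:]=0;m2[:,:225]=0;m2[:,310:]=0
b=cv2.boundingRect(m2);print("scene box",b,"expected mid at z.102",proj("s",[.4568,-.2375,.102],cs),"top",proj("s",[.4568,-.2375,.12],cs))
d=np.abs(i3.astype(int)-cv2.imread("pics/top0.png")[:,:,::-1]).max(2)
mask=cv2.morphologyEx((d>50).astype(np.uint8),2,np.ones((3,3)));print("changed top regions",[cv2.boundingRect(q) for q in cv2.findContours(mask,0,1)[0]])
a=cv2.resize(im[:,:,::-1],(400,300));u=(266,155);z=cv2.resize(i2[115:195,215:322,::-1],(400,300),interpolation=2)
cv2.imwrite("pics/fin2.png",np.hstack([a,z]))
E
```

```text
16.0 [ 0.4552 -0.237   0.3918] [-1.7998e+02  2.0000e-02 -8.3620e+01] F [-0.2 -0.7 -0.4] M [0.03 0.14 0.  ] w 0.04637995661021757 tool x,y total mm 0.55 -1.32 per row 0.55 -1.32
handle top (expect z .120) ((459.4340515136719, -238.22894287109375), (12.21560287475586, 40.69731521606445), 6.3294219970703125)
scene box (260, 144, 12, 15) expected mid at z.102 [265.88273596 151.12070417] top [265.84164783 145.63634401]
changed top regions [(266, 395, 83, 25), (229, 394, 36, 26), (370, 383, 47, 37), (507, 336, 53, 84), (265, 321, 11, 72), (274, 311, 3, 9), (368, 240, 7, 13), (220, 223, 25, 25), (371, 198, 157, 111), (271, 190, 99, 203)]
```

View pics/fin2.png

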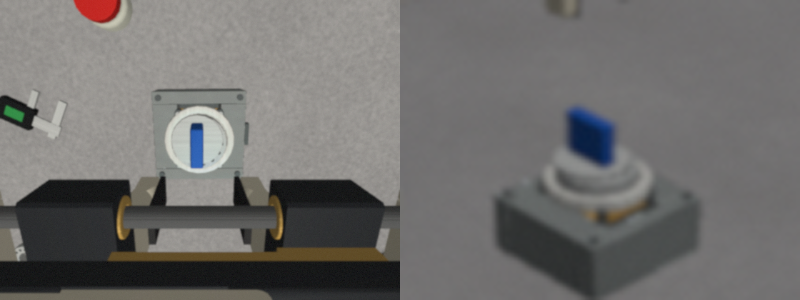

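The final view shows the handle crosswise to the slot (96.3° against 96.8°), and the gripper is clear. Handle top centre measures about 2.5 mm off along x, so I'll check for tilt by comparing flange and handle.

```bash
python3 - <<'E'
from h import *
c=cal("wrist");im=cv2.imread("pics/fin.png");hsv=cv2.cvtColor(im,cv2.COLOR_BGR2HSV);C=np.array([.4562,-.2339]);a=np.radians(6.8);A=np.array([[np.cos(a),np.sin(a)],[-np.sin(a),np.cos(a)]])
f=lambda p,z:(A@(ray("w",p,z,c)[:2]-C)*1000).round(2)
# handle top in nest frame
m=cv2.inRange(hsv,(108,120,130),(122,255,255));k=max(cv2.findContours(m,0,1)[0],key=cv2.contourArea);P=np.array([f(p[0],.12) for p in k.astype(float)]);print("handle top nest mm",P.min(0),P.max(0),(P.min(0)+P.max(0))/2)
S=[]
for z,u in((.05,(158,98)),(.05,(240,98)),(.05,(240,174)),(.05,(158,174))):
    u0,v0=int(u[0]*1.4),int(u[1]*1.4);g=cv2.cvtColor(im,6).astype(float)[v0-7:v0+8,u0-7:u0+8];w=np.clip(np.median(g)-15-g,0,None);Y,X=np.mgrid[v0-7:v0+8,u0-7:u0+8];S.append(f(((w*X).sum()/w.sum(),(w*Y).sum()/w.sum()),z))
print("screws",[s.tolist() for s in S])
x0,y0=int(160*1.4),int(100*1.4);cr=im[y0:y0+112,x0:x0+112];cv2.imwrite("pics/f3.png",cv2.resize(cr,(560,560),interpolation=2));print(x0,y0)
for n,z in(("axis flange",.084),("handle top",.12)):print(n,proj("w",[*(C+A.T@np.array([0,-.0038])),z],c))
s=r.get_state();print(s["time_s"])
E
```

```text
handle top nest mm [ -4.2  -25.19] [ 8.16 15.41] [ 1.98 -4.89]
screws [[50.86, -51.72], [-52.52, -51.67], [-52.69, 56.68], [51.59, 55.62]]
224 140
axis flange [277.66056057 197.40242966]
handle top [277.53141306 209.94506864]
16.15
```

View pics/f3.png

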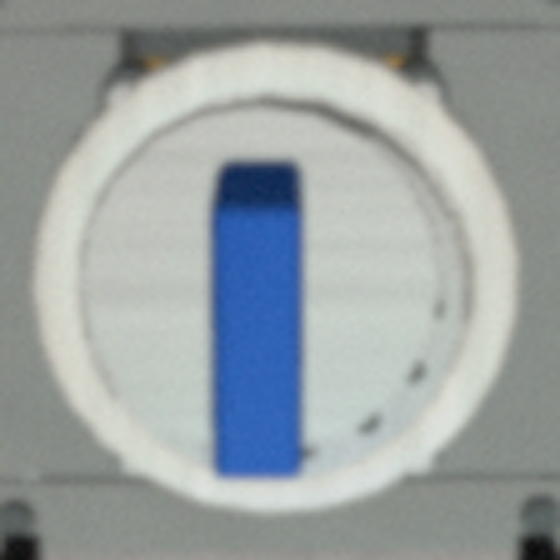

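The crop shows the handle upright at x 215–300, with the flange flat on the bearing inside the rim. Flange and handle centres agree to about 1 mm, so there is no noticeable tilt. Handing in.

```bash
python3 -c "
from h import *;print(r.close_job())"
```

```text
the job is handed in; nothing more can be done
None
```

The bearing is clamped and the job was handed in at about 16 s of the 64 s allowed. I took the blue T-key from its stand and lowered it through the bearing's bore at the slot position seen by the wrist camera, about 3.8 mm along −y. It passed 50 mm without resistance on the first try. I then pressed the seat down about 8.5 mm, turned the key 90°, let it come up and released it.

**Checks that agreed:**
- **Catch:** on the way up the key stopped with its foot at 36.0 mm, the height for a crossbar seated in the groove. This comes from the arm's own position; the camera views were too coarse to confirm it.
- **Alignment:** after release the handle lies at 96.3° against 96.8° for exactly crosswise, and it looks upright.
- **Forces:** readings at the end of each move never exceeded about 13 N while the key was in the nest.
- **Bystanders:** the scene and wrist views show no bench item moved. The before/after top picture was partly covered by the arm, so it does not prove this for every item.

**Checks that were slightly off:**
- The key sits about 1–2 mm off the nest's axis along x, inside the groove's ±3 mm play.
- As the fingers opened, the fingertips rested on the flange with about 7 N before I withdrew.

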